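# Snap the matching landing leg onto the upturned drone and keep it pressed

## Task

The drone lies belly up on its stand and one of its four landing legs is missing. Take the long loose leg, the one that matches the three already fitted, out of the sloping rack, stand it mouth down over the bare stud and press it straight down through the click until it sits fully home on its seat; finish while still holding the arm's firm downward push on the leg, without letting up. Leave the short leg in the rack and do not shove the other things on the table about.

Things in the scene. Friction and masses are not known exactly. Their poses are not given: they have to be found in the camera images.
- leg_long: long landing leg, white nylon tube, 34 mm outside diameter, length 95 mm, about 45 g; foot end closed, mouth open with a lip (4 mm high, 24 mm hole; bore above it 29 mm). Origin: centre of the mouth's rim plane; z: from mouth to foot. Starts in either rack groove, leaning 30 deg from vertical, foot up and toward the robot; its top 35 mm is clear of the groove, to be gripped there with the fingers coming down along the tube.
- leg_short: short landing leg that does not match, white nylon tube, 34 mm outside diameter, length 65 mm, about 32 g; foot end closed, mouth open with a lip (4 mm high, 24 mm hole; bore above it 29 mm). Origin: centre of the mouth's rim plane; z: from mouth to foot. Lies the same way in the other groove and stays there.
- rack: fixed plywood rack, base 110 x 190 x 10 mm, with two sloping V grooves 100 mm apart along its own y, rising toward its own -x (the robot) and holding the lower 58 mm of a leg. Origin under the base's centre. The legs' mouths rest 28 mm above the table at own x = 25, y = +-50 mm.
- drone: fixed quadcopter, belly up on a plywood stand: hull 150 x 75 mm, top 87 mm above the table; four round mounts at own (+-85, +-85) mm. Three carry upright 95 mm white legs (tops 170 mm above the table); the one at (-85, -85) has the bare stud. Origin on the table under its centre, z up.
- seat: fixed flat flange, 40 mm across, round the foot of the bare stud, 75 mm above the table; the leg's rim must come to rest on it. Origin: centre of its top face, on the stud's axis, z up. A leg is home when its origin is at this origin and its z points up.
- stud_tip (a point): top of the bare upright stud, 34 mm above the seat. Stud 21 mm thick, upper 10 mm tapering to 8 mm. Four sprung balls stand out to 28 mm across, centres 10.5 mm above the seat: the lip meets them 15 mm above the seat, needs about 12 N of push (8 to 16) to pass; from 12 mm down the force drops and the balls draw the leg down to about 3 mm, then it runs free to the seat. Pulling it off again takes about 12 N.
- battery: bystander: silver lithium battery brick in grey shrink casing, 105 x 36 x 30 mm, lying flat; origin under its centre
- hex_driver: bystander: brushed steel hex driver, handle 95 mm long and 17 mm thick with a thin 70 mm blade, lying flat; origin under the handle's middle
- motor: bystander: spare motor can, 28 mm across, 36 mm tall, standing; origin under its centre
- screw_tin: bystander: open aluminium screw tray 90 x 60 x 22 mm; origin under its centre
- tape_reel: bystander: black ring-shaped reel, 72 mm across, 18 mm high, lying flat; origin under its centre
- propeller: bystander: black two-blade propeller, 190 mm long, 8 mm thick, lying flat; origin under its hub
Mind the look-alikes: they are no part of the job. What is shaped like the leg_long but red or turquoise is not meant.

How it is judged (in metres and radians):
On the way, in this order (a step that is already met when the one before it is completed fails the run):
1. the long leg is taken up out of the rack (height (world z) of leg_long above 0.08 m), for 0.1 s.
2. the long leg has clicked home on the seat and is pressed down on it (horizontal distance between leg_long and seat below 0.003 m and z of leg_long in the frame of seat below 0.002 m and angle between leg_long's own z axis and vertical below 0.07 rad and contact force between leg_long and seat above 4 N and contact force between any of the fingers, the arm and leg_long above 2 N), for 0.3 s.
At the end, for the whole second after the job is handed in: The long leg stands upright (within 4 degrees) on the bare stud, its mouth within 3 mm of the stud's axis and within 2 mm of the seat, past the click, and the arm still touches it and pushes it down on the seat with more than 4 N; all through the last second (all of step 2); the arm keeps its last pose, push and grip.
It fails at once if the short leg is moved more than 25 mm (distance of leg_short from where it was at the start of the episode above 0.025 m).
It fails at once if a bystander is shoved more than 30 mm (distance of any of battery, hex_driver, motor, screw_tin, tape_reel, propeller from where it was at the start of the episode above 0.03 m).
It also fails if it takes over 38 s, if anything falls off the work surface, if the arm or the gripper's body presses on something with over 40 N, if the wrist force passes 120 N, or if a joint passes its speed limit or range.

## Robot

A 6-joint arm with a two-finger parallel gripper is mounted at the origin on the work surface. World frame = base frame: x ahead of the robot, y to its left, z up, the work surface at z = 0. Lengths are in mm, angles in rad, forces in N, time in s.
With the tool pointing down it reaches from about 275 to 850 mm from the base axis. Payload 19 kg.
Tool frame: the origin (TCP) lies midway between the tips of the shut fingers; the grasp point (between the pads) lies bot.tcp_to_grasp behind it (bot.tcp_to_grasp is the distance from the TCP to the grasp point, in mm); z points along the fingers, y is the line along which they close (so a half turn about z gives the same grasp; the last joint's range is limited). The gripper opens to 85 mm and grips with 20 to 120 N. Pads are 22 mm wide; open, the fingers measure 114 mm over their backs; the gripper's body (76 mm by 85 mm) begins 54 mm behind the grasp point. The pads swing forward as they close: fully open they stand 13 mm farther back than shut.
Start: joints at [1.186, 0.15, 1.437, -0, 1.554, -0.134], TCP at [142.709, 556.978, 231.267] pointing down, gripper open.
Joint ranges: [-2.8, 2.8], [-0.68, 2.1], [0.12, 2.68], [-1.39, 4.53], [0.16, 2.79], [-2.81, 2.81]. Speed limits (rad/s): [1.89, 1.89, 2.22, 3.01, 3.01, 3.01].

## Interface

Orientations are given as a unit quaternion [w, x, y, z].
In Python, from workcell import bot, viewer, close_job, finder gives the robot as it stands.
- The arm moves only by the tool send_rows, never from a script. Its argument "steps" is a list of rows, each a list of 5 numbers: the closure, from 0 (fully open) to 1 (shut), then the shift along the tool's x, y, z normalised to -1 to 1, where 1 is 40 mm, then the turn about the tool's z normalised to -1 to 1, where 1 is 0.12 rad. In form: [[jaw, tx, ty, tz, spin], ...]. A call has exactly 5 rows; each row shifts and turns the commanded pose from where the row before left it, along the tool's axes as they then stand; what a row does not reach is not made up. A row lasts 1/10 s, in which the tool goes at most 50 mm and 8.59 degrees, less where a joint would pass 70% of its speed; a pose out of reach is approached as far as the arm can. A call with a number of a shift or a turn outside -1 to 1 is refused whole. A call with a gripper value outside its range is refused whole. The fingers move at their own pace and stop on an object; "force" is the grip in N (left out, the last holds). Time passes only in rows, so rows that do not move let the fingers close, or fill a call up. It gives the time, the measured TCP pose, the force, the opening and the grip force at its end, in the units of the state.
- bot.get_obs(): the state, without advancing time (a new reading comes with each control period).
- viewer.grab_frame(name): name is "scene" or "side" or "wrist"; returns the picture (384x512x3 uint8, blue, green, red); there is no depth.
- viewer.calibration(name): a dict with "mtx" (3x3 intrinsics, pixels), "rvec" (rotation vector, rad) and "tvec" (3), from world to camera coordinates, as OpenCV has them. Camera axes: x right, y down, z forward; pixel columns grow to the right and rows downward; lengths in mm; the calibration is good to about 2 mm. A picture is of the moment at which its call begins: read the wrist's pose just before it. calibration takes no time and is no camera call; for the wrist camera it gives the pose at the moment of the call.
- close_job(): hands the job in; it is judged then, once.
Trained networks look in the newest picture that a camera, given by its name, has taken for a name from the list of things; names that differ only in an ending like _2 or _b are one class to them, and where a whole thing is asked for, a point or a joint stands for the part that bears it (a point fixed in the world has none). Each returns a list of dicts, best first, with "conf" (0 to 1); they miss things now and then, are a little off and sometimes report something else, mostly with a low value. They report only what shows in the picture. A call takes as long as a camera call. They do not tell look-alikes from the thing itself.
- finder.find_in(camera, label): "location" ([row, column] in pixels, amid what is visible of it).
- finder.masks_of(camera, label): "pixels" (384x512 bool, what is visible of it) and "location" ([row, column] in pixels, amid what is visible of it).
- finder.pinpoint(camera, label): "location" ([row, column] in pixels: a listed point, or the origin of a listed thing).
The state is a dict: "time": time; "q": joint angles; "qvel": joint speeds; "effort": joint torques, N m; "tcp_pos": TCP position; "orientation": TCP orientation; "wrist_force": force on the tool from outside, world axes, zero at the start; "wrist_torque": the same for the moment, N m; "grip_width": opening from 0.0 (shut) to 1.0 (fully open); "grasp_force": force on a finger pad.
Only numpy, scipy, OpenCV 4.12 (cv2) and the standard library are available. Lean on these libraries where they do the work, as an engineer would, in place of code of your own. Each camera call takes 0.05 s, during which the arm holds its last target. There are 200 camera calls.

## Working session

There is one attempt and no reset: what is moved stays moved. The work goes in short steps, Python scripts to look and compute and a tool call to move; the robot and the scene stay as the last step left them, time stands still between calls to the robot, and variables do not carry over. Pictures are saved under pics/ and viewed, at most 10 in all, crops included, and the job is handed in when it is done.

Besides the shell and the picture viewer there is one more tool, called as name([rows], argument=value, ...), one row to a line, values as JSON. send_rows: Moves the arm, as the interface text tells. Scaled input: -1 to 1 covers 40 mm each way for a shift and 0.12 rad each way for a turn. Its arguments: {"type":"object","properties":{"steps":{"type":"array"},"force":{"type":"number"}},"required":["steps"]}

```bash
mkdir -p pics; ls; cat > h.py <<'E'
import numpy as np, cv2
from scipy.spatial.transform import Rotation as R
from workcell import bot, viewer, close_job, finder
def cal(n):
    c=viewer.calibration(n); return np.array(c["mtx"],float),cv2.Rodrigues(np.array(c["rvec"],float))[0],np.array(c["tvec"],float).ravel()
def ray(n,rc):
    K,Rm,t=cal(n); d=Rm.T@np.linalg.inv(K)@[rc[1],rc[0],1.]; return -Rm.T@t,d/np.linalg.norm(d)
def atz(n,rc,z):
    o,d=ray(n,rc); return o+d*(z-o[2])/d[2]
def proj(n,P):
    K,Rm,t=cal(n); p=(Rm@np.atleast_2d(P).T).T+t; p=p@K.T; return p[:,[1,0]]/p[:,2:]
def tri(obs):
    A=np.zeros((3,3));b=np.zeros(3)
    for n,rc in obs:
        o,d=ray(n,rc); M=np.eye(3)-np.outer(d,d); A+=M;b+=M@o
    return np.linalg.solve(A,b)
def Rt():
    s=bot.get_obs(); w,x,y,z=s["orientation"]; return np.array(s["tcp_pos"]),R.from_quat([x,y,z,w]).as_matrix()
E
python3 - <<'E'
from h import *
p,Rm=Rt();print(p,Rm.round(3),bot.tcp_to_grasp,bot.get_obs()["time"])
ims=[]
for n in("scene","side"):
    im=viewer.grab_frame(n);cv2.imwrite(f"pics/{n}0.png",im)
    for l in("leg_long","leg_short","rack","drone","seat","stud_tip"):
        for r in finder.pinpoint(n,l)[:4]: print(n,l,round(r["conf"],2),np.round(r["location"],1))
print(bot.get_obs()["time"])
E
```

```text
pics
[142.62250703 556.78291892 230.7106681 ] [[-0.969  0.248 -0.   ]
 [ 0.248  0.969 -0.001]
 [ 0.    -0.001 -1.   ]] 18.700000000000003 0.0
scene leg_long 0.77 [246.2 247.3]
scene leg_long 0.69 [188.5 401.6]
scene leg_long 0.67 [176.8 186.2]
scene leg_long 0.66 [217.4 204.4]
scene leg_short 0.65 [227.3 168.1]
scene leg_short 0.42 [174.5 257.3]
scene leg_short 0.34 [212.3 297.6]
scene rack 0.27 [221.8 412.8]
scene drone 0.88 [243.4 339.8]
scene seat 0.47 [212.9 298.1]
scene stud_tip 0.65 [200.4 302.8]
side leg_long 0.68 [199.6 216.4]
side leg_short 0.75 [243.2 293.5]
side drone 0.77 [240.7 168.7]
side stud_tip 0.47 [199.  204.8]
0.7
```

View pics/scene0.png

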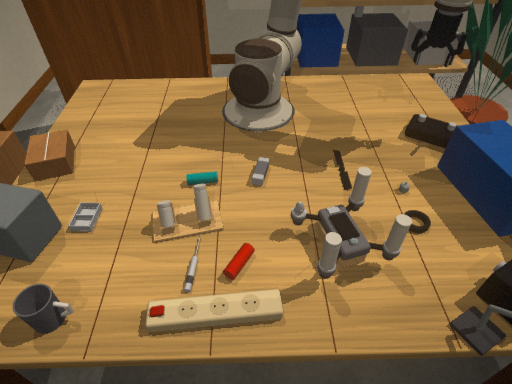

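View pics/side0.png

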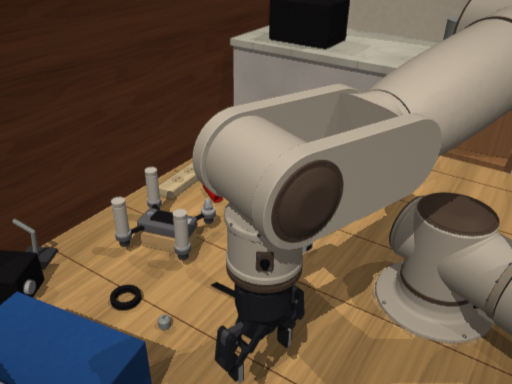

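Candidates, by (row, col) in the scene picture:
- White tubes in the rack: the tall one at (203,203) and the stubby one at (213,166).
- Look-alikes: turquoise tube at (179,202) and red tube at (261,239).
- Legs already fitted: (188,360), (237,397) and (253,330).
- Bare stud: about (210,299).

I choose the tall white tube at (203,203). The side view shows the stud at about (207,208), but the arm hides the rack.

```bash
python3 - <<'E'
from h import *
L=atz("scene",[217.4,204.4],28);S=atz("scene",[227.3,168.1],28)
print("L",L.round(),"S",S.round(),np.linalg.norm(L-S))
print("seat",atz("scene",[212.9,298.1],75).round(1),"tip",atz("scene",[200.4,302.8],109).round(1),"tri",tri([("scene",[200.4,302.8]),("side",[199,204.8])]).round(1))
d=(L-S)[:2];d/=np.linalg.norm(d);back=np.array([d[1],-d[0]]);print(d,back)
for s in(1,-1):
  f=L.copy();b=back*s;f[:2]+=47.5*b;f[2]=110;print(s,f,proj("scene",f))
im=cv2.imread("pics/scene0.png")[160:260,140:320]
cv2.imwrite("pics/c1.png",cv2.resize(im,None,fx=4.4,fy=4.4,interpolation=2))
for l in("leg_long","leg_short"):
  for r in finder.masks_of("scene",l)[:5]:
    pts=np.argwhere(r["pixels"]).astype(np.float32); 
    print(l,round(r["conf"],2),np.round(r["location"]),cv2.minAreaRect(pts))
print(cal("wrist")[1:],cal("wrist")[0])
E
```

```text
L [ 593. -168.   28.] S [ 625. -263.   28.] 100.66739906251773
seat [626.1  83.9  75. ] tip [613.9  94.6 109. ] tri [618.2  94.7 112.5]
[-0.320481    0.94725495] [0.94725495 0.320481  ]
1 [ 637.80792457 -152.50294767  110.        ] [[209.33197189 205.58977318]]
-1 [ 547.81870477 -182.94864228  110.        ] [[184.82818881 196.70811383]]
leg_long 0.89 [262. 237.] ((260.7423400878906, 238.8115692138672), (14.82227897644043, 40.16925811767578), 52.12501525878906)
leg_long 0.75 [178. 202.] ((177.6280517578125, 201.84756469726562), (10.711859703063965, 30.47910499572754), 6.340190887451172)
leg_long 0.62 [205. 201.] ((201.83529663085938, 201.74118041992188), (36.878177642822266, 13.449688911437988), 12.52880859375)
leg_short 0.69 [216. 164.] ((213.2094268798828, 165.38302612304688), (26.476118087768555, 13.69878101348877), 10.619654655456543)
(array([[ 0.24742018,  0.96890775, -0.00101022],
       [ 0.92884398, -0.23689252,  0.28483469],
       [ 0.27573923, -0.07141218, -0.95857612]]), array([-573.79823738,  -37.33816361,  378.97146887])) [[304.7591745    0.         256.29209293]
 [  0.         304.7591745  191.08956227]
 [  0.           0.           1.        ]]
```

View pics/c1.png

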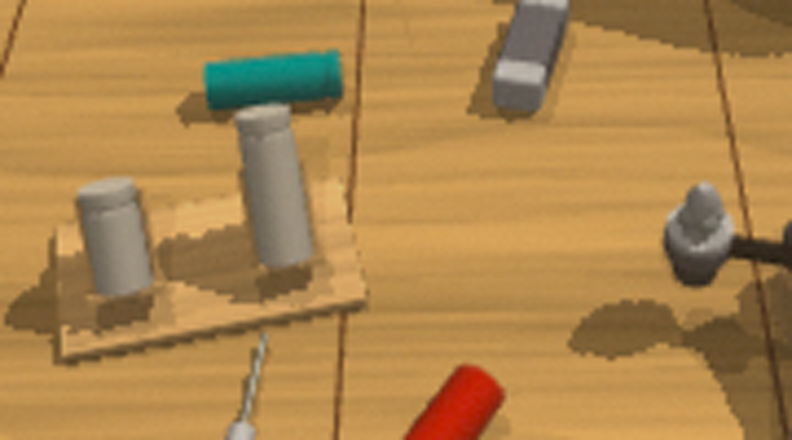

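The crop shows the tall white tube, mouth at about (220,205) and foot at (185,200). It leans toward the robot in the right-hand groove. The short one is to its left and the stud is at (205,300). I'm now moving above the long leg.

send_rows([
  [0,-0.8,-0.83,0,0],
  [0,-0.8,-0.83,0,0],
  [0,-0.8,-0.83,0,0],
  [0,-0.8,-0.83,0,0],
  [0,-0.8,-0.83,0,0],
], force=40)

```text
time: 1.3
tcp_pos: [256.9, 354.9, 231.4]
orientation: [0.0, 0.125, 0.992, 0.0]
wrist_force: [1.2, 0.3, -0.2]
grip_width: 0.998
grasp_force: 0.0
```

send_rows([
  [0,-0.8,-0.83,0,0],
  [0,-0.8,-0.83,0,0],
  [0,-0.8,-0.83,0,0],
  [0,-0.8,-0.83,0,0],
  [0,-0.8,-0.83,0,0],
])

```text
time: 1.8
tcp_pos: [370.8, 154.2, 231.6]
orientation: [0.0, 0.125, 0.992, 0.0]
wrist_force: [0.5, 1.1, -0.2]
grip_width: 1.0
grasp_force: 0.0
```

send_rows([
  [0,-0.8,-0.83,0,0],
  [0,-0.8,-0.83,0,0],
  [0,-0.8,-0.83,0,0],
  [0,-0.8,-0.83,0,0],
  [0,0,0,0,-1],
])

```text
time: 2.3
tcp_pos: [463.0, -8.6, 230.8]
orientation: [-0.0, 0.067, 0.998, -0.001]
wrist_force: [-1.2, 1.3, 0.2]
grip_width: 0.998
grasp_force: 0.0
```

send_rows([
  [0,0,0,0,-1],
  [0,0,0,0,-1],
  [0,0,0,0,-1],
  [0,0,0,0,-0.6],
  [0,0,0,0,0],
])

```text
time: 2.8
tcp_pos: [461.3, -4.5, 231.4]
orientation: [0.0, -0.151, 0.989, -0.0]
wrist_force: [0.3, 0.5, 1.3]
grip_width: 0.996
grasp_force: 0.0
```

```bash
cat > look.py <<'E'
from h import *
import sys
p,Rm=Rt();s=bot.get_obs();print(p.round(1),Rm.round(3).tolist(),"t",s["time"],"F",np.round(s["wrist_force"],1),"q",np.round(s["q"],2))
im=viewer.grab_frame("wrist");cv2.imwrite(f"pics/{sys.argv[1]}.png",im)
for l in sys.argv[2:]:
    for r in finder.pinpoint("wrist",l)[:3]: print(l,round(r["conf"],2),np.round(r["location"],1),{z:atz("wrist",r["location"],z).round(1).tolist()[:2] for z in(28,75,109)})
E
python3 look.py w1 leg_long leg_short
```

```text
[461.3  -4.5 231.4] [[-0.955, -0.298, 0.0], [-0.298, 0.955, -0.0], [-0.0, -0.0, -1.0]] t 2.8 F [0.3 0.5 1.3] q [-0.18 -0.09  1.68 -0.    1.55 -2.05]
leg_long 0.94 [228.   98.2] {28: [592.1, -168.0], 75: [564.9, -148.8], 109: [545.1, -134.8]}
leg_long 0.83 [66.5 66.4] {28: [417.9, -228.5], 75: [414.3, -201.0], 109: [411.8, -181.1]}
leg_long 0.79 [307.3 180.8] {28: [673.9, -45.1], 75: [635.5, -42.6], 109: [607.7, -40.8]}
leg_short 0.67 [223.2  16.9] {28: [615.2, -263.9], 75: [584.8, -231.6], 109: [562.8, -208.2]}
```

View pics/w1.png

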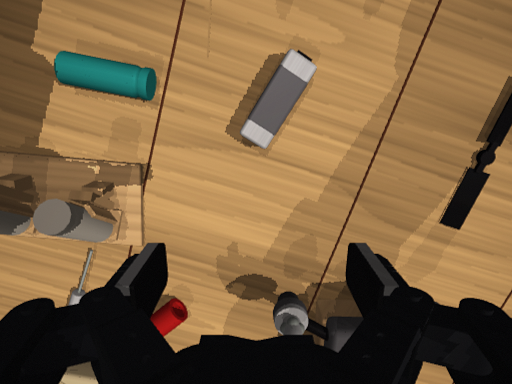

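send_rows([
  [0,-0.15,-1,0,0],
  [0,-0.15,-1,0,0],
  [0,-0.15,-1,0,0],
  [0,-0.15,-0.9,0,0],
  [0,-0.15,-0.8,0,0],
])

```text
time: 3.45
tcp_pos: [546.3, -176.9, 231.1]
orientation: [-0.0, -0.149, 0.989, -0.0]
wrist_force: [0.8, 0.8, 0.0]
grip_width: 0.997
grasp_force: 0.0
```

```bash
python3 look.py w2 leg_long leg_short rack; python3 - <<'E'
from h import *
for r in finder.masks_of("wrist","leg_long")[:2]:
    pts=np.argwhere(r["pixels"]).astype(np.float32);print(r["conf"],r["location"],cv2.minAreaRect(pts))
E
```

```text
[ 546.3 -176.9  231.1] [[-0.956, -0.294, -0.0], [-0.294, 0.956, -0.0], [0.0, -0.0, -1.0]] t 3.45 F [0.8 0.8 0. ] q [-0.45  0.15  1.44 -0.    1.55 -2.32]
leg_long 0.97 [207.  255.7] {28: [593.7, -165.4], 75: [577.8, -170.1], 109: [566.3, -173.6]}
leg_long 0.93 [ 35.4 236.9] {28: [421.4, -238.3], 75: [429.0, -233.1], 109: [434.5, -229.3]}
leg_long 0.67 [287.5 320.4] {28: [675.0, -52.6], 75: [648.0, -72.7], 109: [628.5, -87.3]}
leg_short 0.61 [198.5 169.3] {28: [613.1, -264.8], 75: [594.5, -255.8], 109: [581.0, -249.2]}
rack 0.89 [175.6 213.2] {28: [570.6, -221.0], 75: [557.7, -217.8], 109: [548.4, -215.5]}
0.75 [40.9, 280.8] ((46.73902130126953, 280.9487609863281), (93.9388656616211, 36.807273864746094), 77.90524291992188)
0.63 [193.7, 255.4] ((193.5, 256.5), (37.0, 51.0), 90.0)
```

View pics/w2.png

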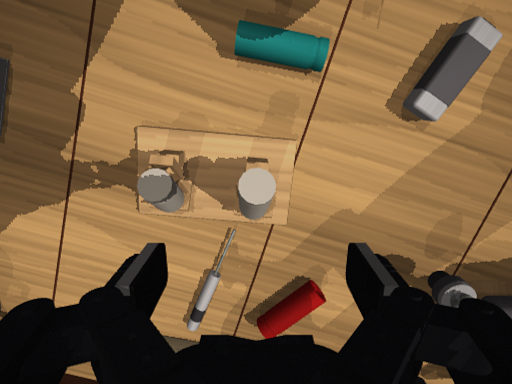

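```bash
python3 - <<'E'
from h import *
print("foot",atz("wrist",[187,257],110).round(1))
c=[atz("wrist",x,10)[:2] for x in([127,138],[138,297],[223,288],[212,139])]
print(np.round(c,1),[np.degrees(np.arctan2(*(b-a)[::-1])).round(1) for a,b in((c[0],c[1]),(c[3],c[2]))])
print("seat",atz("wrist",[292,460],75).round(1))
E
```

```text
foot [ 546.7 -174.6  110. ]
[[ 545.2 -320.7]
 [ 502.1 -138.8]
 [ 607.6 -113.9]
 [ 649.4 -299.3]] [np.float64(103.3), np.float64(102.7)]
seat [605.9  84.3  75. ]
```

send_rows([
  [0,-0.14,0,0,0.6],
  [0,0,0.02,0.8,0],
  [0,0,0,0.8,0],
  [0,0,0,0.7,0],
  [0,0,0,0.3,0],
])

```text
time: 4.2
tcp_pos: [549.8, -171.3, 125.2]
orientation: [-0.001, -0.115, 0.993, 0.001]
wrist_force: [-0.1, -0.1, -0.2]
grip_width: 1.002
grasp_force: 0.0
```

```bash
python3 look.py w3
```

```text
[ 549.8 -171.3  125.2] [[-0.974, -0.228, -0.002], [-0.228, 0.974, 0.001], [0.002, 0.002, -1.0]] t 4.2 F [-0.1 -0.1 -0.2] q [-0.44  0.21  1.58 -0.    1.35 -2.24]
```

View pics/w3.png

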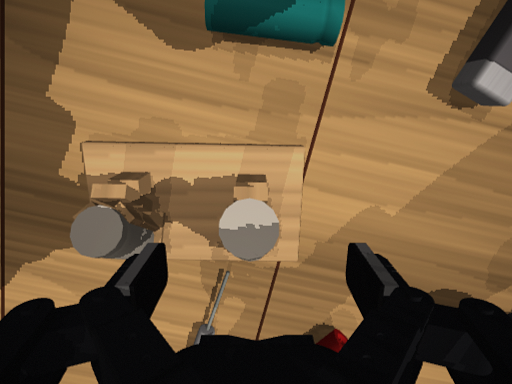

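```bash
python3 - <<'E'
from h import *
f=atz("wrist",[229,249],110);p,Rm=Rt();print("foot",f.round(1),p.round(1),(Rm.T@(f-p)).round(1))
g=f+np.r_[5*.974,5*.225,0];g[2]=83;print((Rm.T@(g-p)).round(1))
E
```

```text
foot [ 546.5 -177.1  110. ] [ 549.8 -171.4  124.6] [ 4.5 -4.8 14.6]
[-0.6 -4.9 41.6]
```

send_rows([
  [0,0,-0.12,0.4,0],
  [0,0,0,0.4,0],
  [0,0,0,0.25,0],
  [0.3,0,0,0,0],
  [1,0,0,0,0],
], force=25)

```text
time: 4.75
tcp_pos: [552.4, -177.3, 86.4]
orientation: [0.0, -0.114, 0.993, -0.0]
wrist_force: [-0.1, 0.1, 1.0]
grip_width: 0.687
grasp_force: 0.0
```

send_rows([
  [1,0,0,0,0],
  [1,0,0,0,0],
  [1,0,0,0,0],
  [1,0,0,0,0],
  [1,0,0,0,0],
])

```text
time: 5.25
tcp_pos: [552.2, -176.2, 86.5]
orientation: [0.0, -0.115, 0.993, 0.001]
wrist_force: [-3.6, 11.7, 10.1]
grip_width: 0.389
grasp_force: 24.9
```

send_rows([
  [1,0,0,-0.3,0],
  [1,0,0,-0.6,0],
  [1,0,0,-0.8,0],
  [1,0,0,-0.8,0],
  [1,0,0,-0.7,0],
], force=25)

```text
time: 5.75
tcp_pos: [552.1, -177.5, 216.1]
orientation: [0.001, -0.114, 0.993, -0.001]
wrist_force: [0.5, -0.6, 0.5]
grip_width: 0.391
grasp_force: 25.5
```

```bash
python3 look.py w4 leg_long; python3 - <<'E'
from h import *
viewer.grab_frame("scene")
for l in("leg_long","leg_short"):
  for r in finder.pinpoint("scene",l)[:6]: print(l,round(r["conf"],2),np.round(r["location"],1))
im=viewer.grab_frame("scene"); c=cv2.resize(im[110:270,140:340],None,fx=3,fy=3); w=cv2.resize(cv2.imread("pics/w4.png"),(200,150))
c[:150,400:]=w; cv2.imwrite("pics/m4.png",c)
E
```

```text
[ 552.1 -177.5  216.1] [[-0.974, -0.227, 0.002], [-0.227, 0.974, -0.001], [-0.001, -0.001, -1.0]] t 5.75 F [ 0.5 -0.6  0.5] q [-0.44  0.16  1.45 -0.    1.52 -2.24]
leg_long 0.79 [264.1 259.6] {28: [669.9, -148.4], 75: [643.2, -154.9], 109: [623.9, -159.7]}
leg_long 0.7 [ 25.8 229.6] {28: [421.1, -237.6], 75: [429.6, -231.5], 109: [435.8, -227.2]}
leg_long 0.76 [247.4 247.5]
leg_long 0.76 [177.  185.3]
leg_long 0.66 [183.8 197.2]
leg_long 0.59 [171.6 259.8]
leg_short 0.9 [226.9 166.8]
```

View pics/m4.png

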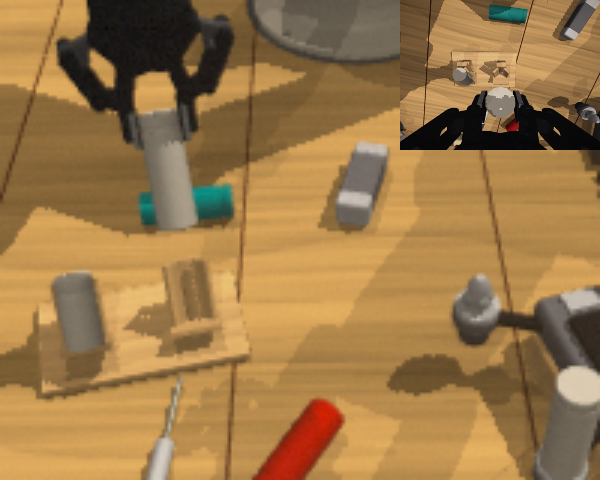

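The leg is held and still leans about 30° in the grip. The short leg stayed in the rack, and the stud is visible at crop (478,305). I'm moving next to the stud for a look from the side.

send_rows([
  [1,-0.48,0.77,0,0],
  [1,-0.48,0.77,0,0],
  [1,-0.48,0.77,0,0],
  [1,-0.48,0.77,0,0],
  [1,-0.48,0.77,0,0],
])

```text
time: 6.55
tcp_pos: [610.5, -4.1, 212.3]
orientation: [-0.001, -0.114, 0.993, 0.0]
wrist_force: [0.8, -0.7, -0.3]
grip_width: 0.386
grasp_force: 25.5
```

```bash
python3 look.py w5 seat stud_tip leg_long; python3 - <<'E'
from h import *
viewer.grab_frame("scene")
print("drone c",atz("scene",[243.4,339.8],0))
for n in("seat","stud_tip","leg_long"):
  for r in finder.pinpoint("scene",n)[:6]: print(n,round(r["conf"],2),np.round(r["location"],1),[atz("scene",r["location"],z).round(1).tolist() for z in(75,109,157)])
E
```

```text
[610.5  -4.1 212.3] [[-0.974, -0.227, -0.002], [-0.227, 0.974, 0.0], [0.002, 0.0, -1.0]] t 6.55 F [ 0.8 -0.7 -0.3] q [-0.13  0.23  1.38 -0.    1.53 -1.93]
seat 0.64 [206.  343.8] {28: [628.2, 103.4], 75: [615.5, 85.7], 109: [606.3, 72.9]}
stud_tip 0.75 [221.3 352.7] {28: [643.1, 117.1], 75: [628.3, 97.2], 109: [617.5, 82.8]}
leg_long 0.95 [222.8 209. ] {28: [682.9, -44.7], 75: [662.3, -41.5], 109: [647.4, -39.1]}
leg_long 0.74 [265.5 258.5] {28: [723.6, 23.6], 75: [697.1, 17.0], 109: [677.9, 12.2]}
drone c [671.65113036 196.19418092   0.        ]
seat 0.43 [211.7 298.4] [[621.9, 85.2, 75.0], [652.3, 78.9, 109.0], [695.1, 70.0, 157.0]]
stud_tip 0.61 [201.3 300.2] [[584.7, 94.4, 75.0], [616.8, 87.6, 109.0], [662.3, 78.1, 157.0]]
leg_long 0.93 [200.8 268.5] [[580.0, 9.2, 75.0], [612.4, 6.7, 109.0], [658.2, 3.2, 157.0]]
leg_long 0.89 [175.6 187. ] [[470.9, -222.6, 75.0], [508.7, -213.5, 109.0], [562.2, -200.7, 157.0]]
leg_long 0.73 [247.4 248.4] [[732.2, -47.1, 75.0], [757.0, -46.8, 109.0], [792.0, -46.4, 157.0]]
```

View pics/w5.png

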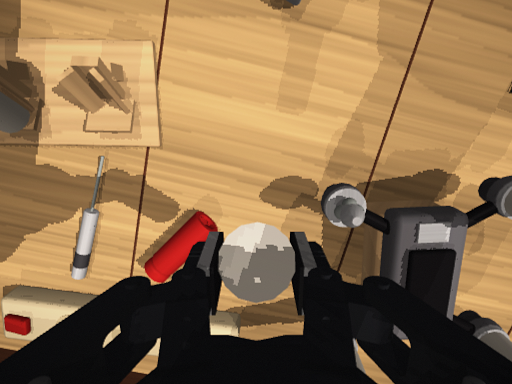

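Wrist view: stud at about (215,348), leg foot disc at (260,257) between the pads, drone hull to the right. The stud works out at about (616.5, 85). I'm setting the mouth over it.

send_rows([
  [1,0.1,0.53,0,0],
  [1,0.1,0.53,0,0],
  [1,0.1,0.53,0,0],
  [1,0.1,0.54,0.3,0],
  [1,0,0,0.3,0],
], force=20)

```text
time: 7.45
tcp_pos: [574.9, 74.9, 189.4]
orientation: [0.0, -0.115, 0.993, 0.0]
wrist_force: [0.5, -0.0, 0.2]
grip_width: 0.393
grasp_force: 25.5
```

```bash
python3 - <<'E'
from h import *
p,Rm=Rt();print(p.round(1))
im={n:viewer.grab_frame(n) for n in("scene","side")}
for n in im:
  for l in("leg_long","stud_tip"):
    for r in finder.pinpoint(n,l)[:5]: print(n,l,round(r["conf"],2),np.round(r["location"],1),atz(n,r["location"],p[2]-58.5).round(1).tolist(),atz(n,r["location"],109).round(1).tolist())
a=cv2.resize(im["scene"][130:250,250:350],None,fx=4,fy=4);b=cv2.resize(im["side"][130:250,150:250],None,fx=4,fy=4)
cv2.imwrite("pics/m6.png",np.hstack([a,b]))
E
```

```text
[574.9  74.9 189.4]
scene leg_long 0.85 [175.8 183.8] [533.6, -216.2, 130.9] [509.3, -222.3, 109.0]
scene leg_long 0.73 [195.3 299.7] [616.8, 84.5, 130.9] [595.3, 88.9, 109.0]
scene leg_long 0.57 [245.7 248.8] [768.4, -45.7, 130.9] [752.3, -45.8, 109.0]
scene stud_tip 0.39 [200.2 300.2] [633.8, 83.7, 130.9] [613.0, 88.1, 109.0]
scene stud_tip 0.33 [220.9 412.2] [708.9, 336.2, 130.9] [690.7, 349.4, 109.0]
side leg_long 0.88 [190.5 208.9] [617.8, 77.5, 130.9] [640.8, 49.3, 109.0]
side leg_long 0.83 [199.7 319.4] [343.7, -53.9, 130.9] [357.9, -86.4, 109.0]
side leg_long 0.42 [159.2 317.8] [455.3, -265.5, 130.9] [473.1, -304.9, 109.0]
side leg_long 0.4 [199.9 219.3] [564.8, 100.2, 130.9] [586.1, 72.7, 109.0]
side stud_tip 0.53 [197.2 205.5] [603.7, 110.4, 130.9] [626.3, 83.2, 109.0]
```

View pics/m6.png

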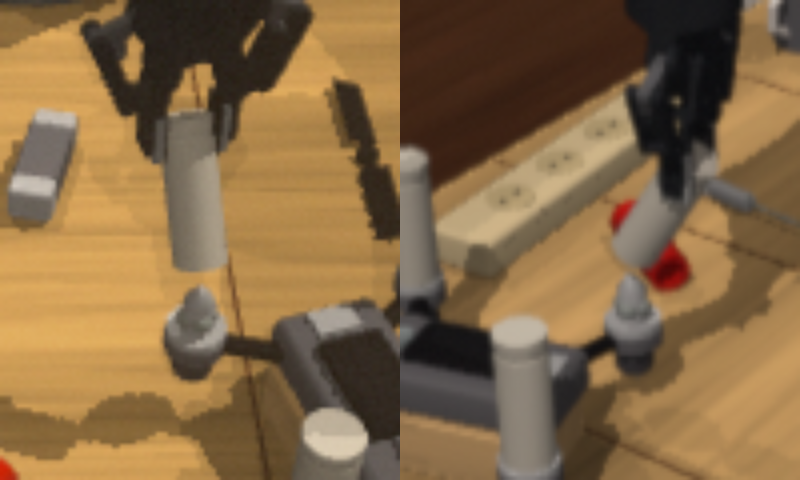

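```bash
python3 - <<'E'
from h import *
print("mouth",tri([("scene",[195.3,299.7]),("side",[190.5,208.9])]).round(1))
print("tip nn",tri([("scene",[200.7,300.2]),("side",[197.2,205.5])]).round(1),"eye",tri([("scene",[201.8,300]),("side",[199.3,207.8])]).round(1))
E
```

```text
mouth [616.3  82.6 132.6]
tip nn [620.8  87.8 114.1] eye [616.2  86.8 107.1]
```

Both views show the tilted mouth just above the stud tip and nearly centred on it. I'm lowering it over the tip.

send_rows([
  [1,-0.02,0.05,0.2,0],
  [1,0,0,0.2,0],
  [1,0,0,0.15,0],
  [1,0,0,0.1,0],
  [1,0,0,0,0],
])

```text
time: 8.25
tcp_pos: [575.6, 75.9, 162.5]
orientation: [-0.001, -0.114, 0.993, 0.0]
wrist_force: [0.3, 0.2, -0.1]
grip_width: 0.393
grasp_force: 25.5
```

```bash
python3 - <<'E'
from h import *
p,Rm=Rt();print(p.round(1))
im={n:viewer.grab_frame(n) for n in("scene","side")}
a=cv2.resize(im["scene"][150:230,260:340],None,fx=5,fy=5);b=cv2.resize(im["side"][150:230,165:245],None,fx=5,fy=5)
cv2.imwrite("pics/m7.png",np.hstack([a,b]))
E
```

```text
[575.6  75.9 162.5]
```

View pics/m7.png

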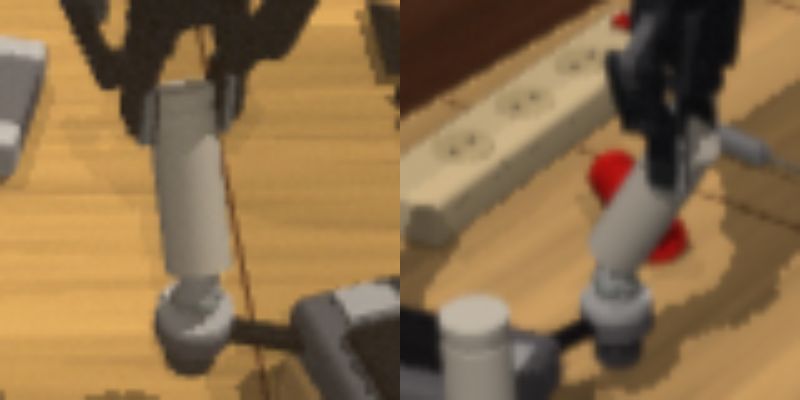

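The stud tip is inside the mouth in both views, with no contact force. Now I swing the top over to stand the leg upright on the stud.

send_rows([
  [1,-0.1,0,0,0],
  [1,-0.1,0,0,0],
  [1,-0.1,0.01,-0.02,0],
  [1,-0.1,0,-0.02,0],
  [1,-0.1,0,-0.02,0],
], force=20)

```text
time: 8.85
tcp_pos: [595.6, 81.0, 165.7]
orientation: [-0.0, -0.114, 0.993, -0.0]
wrist_force: [-2.9, -0.6, -0.3]
grip_width: 0.39
grasp_force: 24.7
```

Gentle 3 N resistance, so the leg is pivoting as planned.

send_rows([
  [1,-0.1,0,-0.01,0],
  [1,-0.1,0,-0.01,0],
  [1,-0.1,0.01,0,0],
  [1,-0.1,0,0,0],
  [1,-0.1,0,0,0],
])

```text
time: 9.35
tcp_pos: [615.0, 85.8, 166.4]
orientation: [-0.0, -0.114, 0.993, -0.0]
wrist_force: [-2.8, -0.4, -0.4]
grip_width: 0.392
grasp_force: 24.5
```

```bash
python3 - <<'E'
from h import *
p,Rm=Rt();print(p.round(1))
im={n:viewer.grab_frame(n) for n in("scene","side")}
a=cv2.resize(im["scene"][150:230,260:340],None,fx=5,fy=5);b=cv2.resize(im["side"][150:230,165:245],None,fx=5,fy=5)
cv2.imwrite("pics/m8.png",np.hstack([a,b]))
E
```

```text
[615.   85.8 166.4]
```

View pics/m8.png

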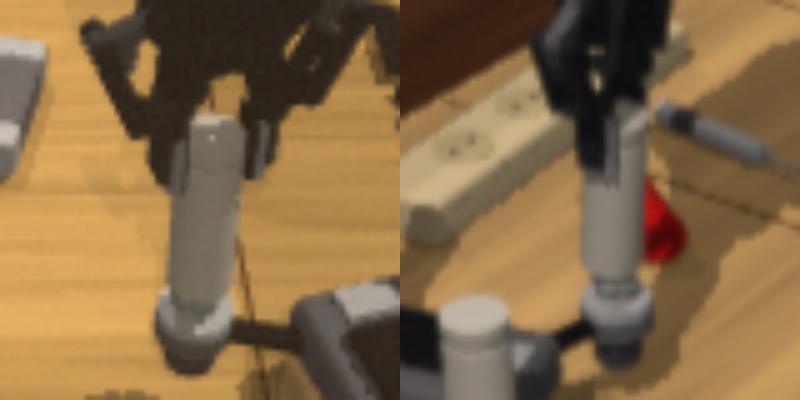

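The leg is now almost upright on the stud, leaning only slightly. I'll finish the swing and lower it to the balls.

send_rows([
  [1,-0.06,0,0,0],
  [1,0,0,0.05,0],
  [1,0,0,0.05,0],
  [1,0,0,0.05,0],
  [1,0,0,0,0],
], force=20)

```text
time: 9.95
tcp_pos: [616.9, 86.3, 160.2]
orientation: [-0.0, -0.114, 0.993, -0.0]
wrist_force: [-2.1, -0.2, 0.8]
grip_width: 0.388
grasp_force: 24.7
```

```bash
python3 - <<'E'
from h import *
p,Rm=Rt();print(p.round(1))
# tilt of the leg edges in both views vs the projected vertical
for n in("scene","side"):
  im=viewer.grab_frame(n)
  for r in finder.masks_of(n,"leg_long")[:5]:
    q=np.argwhere(r["pixels"]); ys=np.unique(q[:,0]); ys=ys[int(len(ys)*.35):int(len(ys)*.9)]
    c=[q[q[:,0]==y,1].mean() for y in ys]; 
    if len(ys)>4: k=np.polyfit(ys,c,1)[0]; print(n,round(r["conf"],2),np.round(r["location"]),"slope",round(k,3))
  v=proj(n,[[617,86.5,80],[617,86.5,160]]);print(n,v.round(1).tolist(),"vert slope",((v[1,1]-v[0,1])/(v[1,0]-v[0,0])).round(3))
E
```

```text
[616.9  86.3 160.2]
scene 0.97 [259. 238.] slope -0.682
scene 0.76 [195. 304.] slope -0.151
scene 0.52 [177. 202.] slope -0.077
scene 0.17 [231. 346.] slope 0.205
scene [[209.0, 298.8], [187.0, 301.5]] vert slope -0.123
side 0.84 [193. 205.] slope -0.106
side 0.6 [207. 316.] slope -0.585
side 0.46 [200. 219.] slope 0.142
side [[207.5, 207.8], [182.8, 206.7]] vert slope 0.044
```

```bash
python3 - <<'E'
from h import *
p,Rm=Rt()
im=viewer.grab_frame("side")
m=finder.masks_of("side","leg_long")[0]["pixels"]
for y in range(176,214,2):
  c=np.flatnonzero(m[y]); print(y,(c.min(),c.max()) if len(c) else None,end="; ")
print()
# silhouette edges of an upright tube at the stud
for t in(0,.05,.1,.15):
  ax=np.array([-.974*np.sin(t),-.227*np.sin(t),np.cos(t)]);a=np.cross(ax,[1,0,0]);a/=np.linalg.norm(a);b=np.cross(ax,a)
  th=np.linspace(0,6.28,200);o=[]
  for h in(5,30,55):
    c=np.array([617,86.5,90])+h*ax+17*(np.cos(th)[:,None]*a+np.sin(th)[:,None]*b);v=proj("side",c);o.append((v[:,0].mean().round(1),v[:,1].min().round(1),v[:,1].max().round(1)))
  print(t,o)
im=viewer.grab_frame("wrist");cv2.imwrite("pics/w9.png",im)
for r in finder.masks_of("wrist","leg_long")[:2]:
  q=np.argwhere(r["pixels"]).astype(np.float32);(e,s,_)=cv2.minAreaRect(q);print(round(r["conf"],2),np.round(e),np.round(s),q.min(0),q.max(0))
for t in(0,.05,.1,.15):
  ax=np.array([-.974*np.sin(t),-.227*np.sin(t),np.cos(t)]);print(t,proj("wrist",np.array([617,86.5,90])+95*ax).round(1))
E
```

```text
176 (np.int64(208), np.int64(213)); 178 (np.int64(208), np.int64(213)); 180 (np.int64(209), np.int64(212)); 182 (np.int64(209), np.int64(212)); 184 (np.int64(209), np.int64(212)); 186 (np.int64(208), np.int64(212)); 188 (np.int64(202), np.int64(212)); 190 (np.int64(202), np.int64(212)); 192 (np.int64(202), np.int64(212)); 194 (np.int64(201), np.int64(212)); 196 (np.int64(201), np.int64(212)); 198 (np.int64(201), np.int64(212)); 200 (np.int64(201), np.int64(212)); 202 (np.int64(201), np.int64(212)); 204 (np.int64(202), np.int64(212)); 206 (np.int64(204), np.int64(210)); 208 None; 210 None; 212 None; 
0 [(np.float64(203.0), np.float64(201.5), np.float64(213.7)), (np.float64(195.4), np.float64(201.1), np.float64(213.4)), (np.float64(187.6), np.float64(200.7), np.float64(213.1))]
0.05 [(np.float64(203.0), np.float64(201.5), np.float64(213.8)), (np.float64(195.5), np.float64(201.6), np.float64(213.9)), (np.float64(187.8), np.float64(201.6), np.float64(214.1))]
0.1 [(np.float64(203.0), np.float64(201.6), np.float64(213.8)), (np.float64(195.6), np.float64(202.1), np.float64(214.4)), (np.float64(188.1), np.float64(202.5), np.float64(215.0))]
0.15 [(np.float64(203.1), np.float64(201.7), np.float64(213.9)), (np.float64(195.8), np.float64(202.6), np.float64(214.9)), (np.float64(188.4), np.float64(203.4), np.float64(215.9))]
0.97 [247.  82.] [ 35. 103.] [204.  40.] [288. 126.]
0.84 [245. 262.] [ 77. 116.] [185. 219.] [303. 295.]
0 [[274.5 258.3]]
0.05 [[264.7 258.4]]
0.1 [[254.5 258.4]]
0.15 [[243.9 258.4]]
```

Side silhouette and foot disc both give about 0.04 rad of lean left. I'll take that out, then press.

send_rows([
  [1,-0.08,0,0,0],
  [1,0,0,0.04,0],
  [1,0,0,0.05,0],
  [1,0,0,0.05,0],
  [1,0,0,0.05,0],
], force=50)

```text
time: 10.85
tcp_pos: [620.5, 87.1, 153.6]
orientation: [0.001, -0.114, 0.993, -0.0]
wrist_force: [-3.6, -0.2, 3.2]
grip_width: 0.384
grasp_force: 54.3
```

send_rows([
  [1,0,0,0.05,0],
  [1,0,0,0.05,0],
  [1,0,0,0.05,0],
  [1,0,0,0.05,0],
  [1,0,0,0,0],
])

```text
time: 11.35
tcp_pos: [620.1, 87.0, 144.7]
orientation: [-0.0, -0.114, 0.993, -0.0]
wrist_force: [-3.0, -0.8, -0.7]
grip_width: 0.385
grasp_force: 53.8
```

send_rows([
  [1,0,0,0.04,0],
  [1,0,0,0.04,0],
  [1,0,0,0.03,0],
  [1,0,0,0,0],
  [1,0,0,0,0],
])

```text
time: 11.85
tcp_pos: [621.3, 87.3, 144.2]
orientation: [0.003, -0.114, 0.993, -0.0]
wrist_force: [-9.2, 1.0, 34.4]
grip_width: 0.385
grasp_force: 58.0
```

send_rows([
  [1,0.03,0,0,0],
  [1,0.02,0,-0.01,0],
  [1,0,0,0,0],
  [1,0,0,0,0],
  [1,0,0,0,0],
])

```text
time: 12.35
tcp_pos: [620.3, 87.0, 144.3]
orientation: [0.004, -0.114, 0.993, -0.0]
wrist_force: [1.4, 2.7, 25.7]
grip_width: 0.381
grasp_force: 56.9
```

```bash
cat > chk.py <<'E'
from h import *
p,Rm=Rt();print(p.round(1),bot.get_obs()["wrist_force"])
im=viewer.grab_frame("side");m=finder.masks_of("side","leg_long")[0]["pixels"]
for y in range(184,222,2):
  c=np.flatnonzero(m[y]); print(y,(int(c.min()),int(c.max())) if len(c) else None,end="; ")
print()
def cyl(n,t,zs,hs):
  ax=np.array([.974*np.sin(t),.227*np.sin(t),np.cos(t)]);a=np.cross(ax,[1,0,0]);a/=np.linalg.norm(a);b=np.cross(ax,a);th=np.linspace(0,6.28,200);o=[]
  for h in hs:
    v=proj(n,np.array([617,86.5,zs])+h*ax+17*(np.cos(th)[:,None]*a+np.sin(th)[:,None]*b));o.append([*v.min(0).round(1),*v.max(0).round(1)])
  return o
for t in(-.07,0,.07): print(t,cyl("side",t,75,(0,25,55)))
im=viewer.grab_frame("wrist")
for r in finder.masks_of("wrist","leg_long")[:3]:
  q=np.argwhere(r["pixels"]);print(round(r["conf"],2),np.round(r["location"]),q.min(0),q.max(0))
for t in(-.07,0,.07): print(t,cyl("wrist",t,75,(95,)))
viewer.grab_frame("scene")
for r in finder.pinpoint("scene","leg_long")[:5]: print(r["conf"],np.round(r["location"],1))
print("seat->",proj("scene",[617,86.5,75]),proj("scene",[617,86.5,90]))
E
python3 chk.py
```

```text
[620.3  87.  144.3] [ 1.44226599  2.66984261 25.69398697]
184 (209, 211); 186 (209, 211); 188 (208, 212); 190 (208, 212); 192 (204, 212); 194 (201, 212); 196 (201, 212); 198 (201, 213); 200 (201, 213); 202 (202, 213); 204 (202, 213); 206 (202, 213); 208 (203, 213); 210 (203, 212); 212 (207, 207); 214 None; 216 None; 218 None; 220 None; 
-0.07 [[np.float64(205.5), np.float64(201.8), np.float64(212.4), np.float64(213.9)], [np.float64(198.2), np.float64(202.0), np.float64(205.0), np.float64(214.2)], [np.float64(189.2), np.float64(202.2), np.float64(196.0), np.float64(214.6)]]
0 [[np.float64(205.7), np.float64(201.8), np.float64(212.3), np.float64(213.9)], [np.float64(198.2), np.float64(201.4), np.float64(204.8), np.float64(213.6)], [np.float64(189.1), np.float64(200.9), np.float64(195.5), np.float64(213.3)]]
0.07 [[np.float64(205.8), np.float64(201.8), np.float64(212.2), np.float64(213.9)], [np.float64(198.2), np.float64(200.9), np.float64(204.5), np.float64(213.0)], [np.float64(189.0), np.float64(199.7), np.float64(195.1), np.float64(212.0)]]
0.77 [246.  78.] [205  28] [293 119]
0.62 [247. 255.] [178 219] [303 294]
-0.07 [[np.float64(217.6), np.float64(218.6), np.float64(291.7), np.float64(298.5)]]
0 [[np.float64(233.7), np.float64(219.1), np.float64(303.3), np.float64(298.0)]]
0.07 [[np.float64(249.3), np.float64(219.6), np.float64(313.5), np.float64(297.3)]]
0.96 [212.  297.2]
0.7 [247.9 248. ]
0.69 [178.6 187.6]
seat-> [[210.28748701 298.67975912]] [[206.40428144 299.15554468]]
```

```bash
python3 -c "
from h import *
s=bot.get_obs();print(s['time'],s['wrist_force'],s['tcp_pos']);print(close_job())"
```

```text
12.65 [ 1.51978648  1.99483591 25.31351186] [620.25139713  86.99926596 144.27157704]
the job is handed in; nothing more can be done
None
```

The long leg stands upright and fully home on the stud by my measurements, still pushed down with about 25 N, and the job is handed in at 12.65 s of robot time; no verdict came back, and I viewed 11 pictures, one over the limit of 10.

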